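# Pin the puzzle box shut with the right pin from the lane rack

## Robot

A 6-joint arm with a two-finger parallel gripper is mounted at the origin on the work surface. World frame = base frame: x ahead of the robot, y to its left, z up, the work surface at z = 0. Lengths are in m, angles in rad, forces in N, time in s.
With the tool pointing down it reaches from about 0.375 to 0.9 m from the base axis. Payload 3.1 kg.
Tool frame: the origin (TCP) lies on the centre line of the jaws, within the pads' length; the fingertips stand 19 mm ahead of it and the grasp point (between the pads) is the TCP; z points along the fingers, y is the line along which they close (so a half turn about z gives the same grasp; the last joint's range is limited). The gripper opens to 85 mm and grips with 20 to 120 N. Pads are 22 mm wide; open, the fingers measure 114 mm over their backs; the gripper's body (76 mm by 85 mm) begins 54 mm behind the grasp point. The pads swing forward as they close: fully open they stand 13 mm farther back than shut.
Start: joints at [-1.456, 0.527, 1.433, -0, 1.181, -0.178], TCP at [0.18, -0.598, 0.25] pointing down, gripper open.
Joint ranges: [-3.08, 3.08], [-0.75, 2.2], [0.22, 2.44], [-1.43, 4.57], [0, 2.65], [-2.85, 2.85]. Speed limits (rad/s): [2.79, 2.79, 3.14, 3.14, 3.14, 3.14].

## Interface

Orientations are given as a unit quaternion [x, y, z, w].
In Python, from station import manip, cams, sign_off gives the robot as it stands.
- The arm moves only by the tool carry_out, never from a script. Its argument "targets" is a list that holds one entry, the list of rows, each a list of 7 numbers: the shift along the tool's x, y, z in cm, then the turn, a rotation vector about the tool's x, y, z in degrees, then the finger opening in cm, from 0 to 8.54. A call has 1 to 12 rows; each row is the pose to reach, as a shift and turn from the pose commanded when the call began, along the tool's axes at that moment; what a row does not reach only later rows make up. A row lasts 1/12 s, in which the tool goes at most 41.7 mm and 7.16 degrees, less where a joint would pass 70% of its speed; a pose out of reach is approached as far as the arm can. A call with a gripper value outside its range is refused whole. The fingers move at their own pace and stop on an object; "force" is the grip in N (left out, the last holds). Time passes only in rows, so rows that repeat a pose let the fingers close. It gives the time, the measured TCP pose, the force, the opening and the grip force at its end, in the units of the state.
- manip.sense(): the state, without advancing time (a new reading comes with each control period).
- cams.snapshot(name): name is "side" or "top"; returns the picture (400x640x3 uint8, red, green, blue); there is no depth.
- cams.camera_info(name): a dict with "K" (3x3 intrinsics, pixels), "T" (4x4, takes a point from camera to world coordinates). Camera axes: x right, y down, z forward; pixel columns grow to the right and rows downward; lengths in m; the calibration is good to about 2 mm. A picture is of the moment at which its call begins. camera_info takes no time and is no camera call.
- sign_off(): hands the job in; it is judged then, once.
The state is a dict: "t": time; "q": joint angles; "qd": joint speeds; "tau": joint torques, N m; "tcp_pos": TCP position; "tool_rot": TCP orientation; "force": force on the tool from outside, world axes, zero at the start; "ft_torque": the same for the moment, N m; "finger_gap": opening from 0.0 (shut) to 1.0 (fully open); "gripper_force": force on a finger pad.
Only numpy, scipy, OpenCV 4.12 (cv2) and the standard library are available. Lean on these libraries where they do the work, as an engineer would, in place of code of your own. Each camera call takes 0.05 s, during which the arm holds its last target. There are 200 camera calls.

## Task

Lock the plywood box with the red-headed pin: draw it along its narrow lane until its whole shank lies out on the rack's open front tray, take it there, and put it tip first through the yellow cheek, the brass lug and the far cheek of the fork on the box's front. Press it fully home, head against the yellow cheek, without ramming it, and let go. Leave the other two pins, the bottle and the padlock undisturbed where they are.

Things in the scene. Friction and masses are not known exactly. Their poses are not given: they have to be found in the camera images.
- rack: Fixed plywood rack 275 x 128 mm, origin at the centre of its underside, z up. Floor level, top at z 6 mm. At x -27.5 to 132.5 mm three straight lanes run along x, centred at y -41, 0, 41 mm, each 36 mm wide inside; 5 mm walls and a back wall with tops at z 36 mm. Open above; too narrow to straddle a pin with open fingers, shut fingers fit. Tray end points to the robot (-x) at yaw 0.
- lane_mouth (a point): Floor-level point on the rack's centre line where the lanes end and the tray begins (rack x -27.5 mm); axes as the rack.
- tray (a point): Floor-level middle of the rack's open front tray (rack x -80 mm): flat floor from rack x -27.5 to -132.5 mm, no side walls, ended by a 5 mm thick lip 10 mm high above the floor. Axes as the rack.
- pin: Pin to use, about 60 g: round steel shank 10 mm thick, 70 mm long, last 10 mm tapering to 5 mm; red head. Origin on the shank's axis at the shoulder (where the head begins); +x to the head, tip at x -70 mm; z up as it lies. Starts in one lane (which varies), tip towards the tray, wholly inside, at least 40 mm free between head and back wall. Lies level, does not roll; friction holds it.
- pin_tip (a point): Tip of the red pin's shank, on its axis; axes as the pin.
- pin_head (a point): Middle of the outer end face of the red square head, 10 mm behind the shoulder and 6 mm above the shank's axis as it lies. Head 22 x 22 mm, 10 mm thick: pin z -5 to +17 mm (underside level with the shank's), y -11 to +11 mm. Axes as the pin.
- short_pin: Bystander in another lane: pin with a blue head of the same size, shank 10 mm thick and only 40 mm long. Origin and axes as for the red pin.
- thick_pin: Bystander in another lane: pin with a yellow head of the same size, shank 16 mm thick, 60 mm long. Origin and axes as for the red pin.
- box: Fixed closed plywood box 180 (x) x 220 (y) mm, lid top at z 91 mm, lid strap to 95 mm; origin at the centre of its underside, z up; front face x -90 mm faces the robot at yaw 0. On the front a fork: two upright cheeks 8 mm thick, x -145 to -95, z 52 to 88 mm, outer faces at y -16 mm (yellow cheek) and +16 mm (steel); a 12 mm hole through both along y at x -135, z 70 mm.
- cheek_hole (a point): Centre of the hole's mouth on the outer face of the yellow cheek (box x -135, y -16, z 70 mm); axes as the box. The pin goes in from here along +y. When home, its shoulder lies here and its +x points along this point's -y.
- far_hole (a point): Centre of the same hole on the outer face of the far, steel cheek (32 mm from cheek_hole along +y); axes as the box.
- lug_hole (a point): Centre of the 12 mm hole in the lid's brass lug, 10 mm thick, midway between the cheeks; axes as the box. The lid floats on a springy seal that holds this hole 3 mm higher than the fork's; the tapered tip enters it and draws lug and lid down (2.5 N preload, then 2.5 N per mm, travel 5 mm). Pushing through takes some 5 to 20 N; the pin then stays by friction.
- bleach: Bystander: upright white bottle with blue cap, 72 mm in diameter, 190 mm tall, origin under its centre.
- padlock: Bystander: grey padlock lying flat, body 36 x 30 x 16 mm, shackle reaching to 41 mm in +x; origin under the body's centre.
Not all that is in view belongs to the job. Leave any blue look-alike of the pin alone.

How it is judged:
By the outcome, as a careful person would: the job done as asked, in the order asked, and still so for the second after the job is handed in, with the robot touching nothing.
It also fails if it takes over 61 s, if anything falls off the work surface, if the arm or the gripper's body presses on something with over 40 N, if the wrist force passes 120 N, or if a joint passes its speed limit or range.

## Working session

There is one attempt and no reset: what is moved stays moved. The work goes in short steps, Python scripts to look and compute and a tool call to move; the robot and the scene stay as the last step left them, time stands still between calls to the robot, and variables do not carry over. Pictures are saved under pics/ and viewed, at most 10 in all, crops included, and the job is handed in when it is done.

Besides the shell and the picture viewer there is one more tool, called after ">>>" as name([rows], argument=value, ...), one row to a line, values as JSON. carry_out: Moves the arm, as the interface text tells. Its arguments: {"type":"object","properties":{"targets":{"type":"array"},"force":{"type":"number"}},"required":["targets"]}

```bash
mkdir -p pics
python3 - <<'E'
from station import manip,cams
import cv2,numpy as np
np.set_printoptions(precision=4,suppress=True)
for n in("top","side"):
    im=cams.snapshot(n);cv2.imwrite(f"pics/{n}0.png",im[:,:,::-1]);c=cams.camera_info(n);print(n,np.array(c["K"]),np.array(c["T"]))
s=manip.sense();print(s)
E
```

```text
top [[370.8866   0.     326.5469]
 [  0.     370.8866 197.4731]
 [  0.       0.       1.    ]] [[ 0.0221 -0.9941  0.1061  0.5096]
 [-0.9996 -0.0236 -0.0125  0.045 ]
 [ 0.0149 -0.1058 -0.9943  0.8836]
 [ 0.      0.      0.      1.    ]]
side [[399.8155   0.     321.0315]
 [  0.     399.8155 193.4932]
 [  0.       0.       1.    ]] [[-0.9374 -0.279   0.2083  0.4133]
 [-0.3478  0.7211 -0.5992  0.5692]
 [ 0.017  -0.6341 -0.773   0.7186]
 [ 0.      0.      0.      1.    ]]
{'t': 0.1, 'q': array([-1.4565,  0.5283,  1.4338,  0.    ,  1.1814, -0.1784]), 'qd': array([ 0.0003, -0.0027, -0.0018, -0.0005,  0.0002, -0.0012]), 'tau': array([  0.0003, -44.3303, -17.8586,  -0.0003,   0.0039,   0.    ]), 'tcp_pos': array([ 0.1804, -0.5978,  0.2494]), 'tool_rot': array([ 0.9893,  0.1458,  0.    , -0.001 ]), 'force': array([ 0.266 , -0.0837,  0.5221]), 'ft_torque': array([ 0.0609, -0.0279,  0.0184]), 'gripper_force': 0.0, 'finger_gap': 0.9985300757423694}
```

View pics/top0.png

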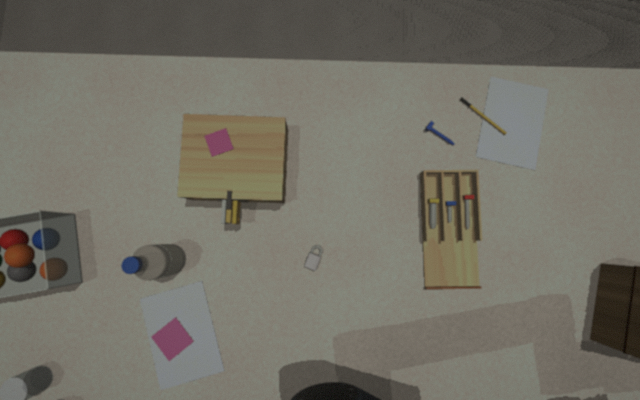

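View pics/side0.png

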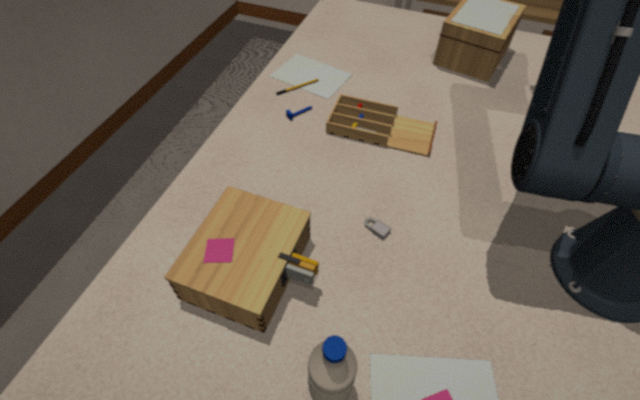

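The top view shows the rack at columns 420–480 and rows 170–288. The red head is in the right-hand lane at about (468,198), with its tip at about (468,227). The box fork is at about (232,210), with its yellow cheek to the right. The padlock is at (313,258) and the bottle at about (150,262).

```bash
cat > h.py <<'E'
import numpy as np,cv2
from station import manip,cams
from scipy.spatial.transform import Rotation as R
np.set_printoptions(precision=4,suppress=True)
C={n:cams.camera_info(n) for n in("top","side")}
def ray(n,p):
    K=np.array(C[n]["K"]);T=np.array(C[n]["T"]);d=T[:3,:3]@np.linalg.solve(K,[p[0],p[1],1]);return T[:3,3],d
def onz(n,p,z):
    o,d=ray(n,p);return o+d*(z-o[2])/d[2]
def tri(pt,ps):
    A=[];b=[]
    for n,p in(("top",pt),("side",ps)):
        o,d=ray(n,p);d=d/np.linalg.norm(d);M=np.eye(3)-np.outer(d,d);A.append(M);b.append(M@o)
    x=np.linalg.solve(sum(A),sum(b));return x
def proj(n,X):
    K=np.array(C[n]["K"]);T=np.array(C[n]["T"]);u=K@(T[:3,:3].T@(np.array(X)-T[:3,3]));return u[:2]/u[2]
def blob(n,im,lo,hi,roi):
    x0,y0,x1,y1=roi;h=cv2.cvtColor(im[y0:y1,x0:x1],cv2.COLOR_RGB2HSV);m=cv2.inRange(h,lo,hi)
    k,l,st,c=cv2.connectedComponentsWithStats(m)
    return [(c[i]+[x0,y0],st[i]) for i in range(1,k) if st[i,4]>5]
E
python3 - <<'E'
from h import *
t=cv2.imread("pics/top0.png");s=cv2.imread("pics/side0.png")
def crop(im,x0,y0,w,h,f):return cv2.resize(im[y0:y0+h,x0:x0+w],None,fx=f,fy=f,interpolation=cv2.INTER_CUBIC)
a=crop(t,410,165,80,130,4.5)  # 360x585
b=crop(t,175,105,120,125,3)#360x375
o=np.zeros((585,730,3),np.uint8);o[:,:360]=a;o[:375,365:725]=b
cv2.imwrite("pics/c_top.png",np.clip(o*1.6,0,255).astype(np.uint8))
a=crop(s,320,85,125,75,6);cv2.imwrite("pics/c_side.png",np.clip(a*1.6,0,255).astype(np.uint8))
T=t[:,:,::-1].copy();S=s[:,:,::-1].copy()
print("red",blob("top",T,(0,150,60),(8,255,255),(415,165,490,290)),blob("top",T,(172,150,60),(180,255,255),(415,165,490,290)))
print("yel",blob("top",T,(18,170,90),(32,255,255),(215,180,250,230)),blob("side",S,(15,190,90),(32,255,255),(270,240,330,285)))
E
```

```text
red [(array([469.1562, 196.7812]), array([49, 30, 10,  4, 32], dtype=int32))] []
yel [] [(array([304.3039, 258.902 ]), array([ 22,  13,  25,  16, 102], dtype=int32))]
```

View pics/c_top.png

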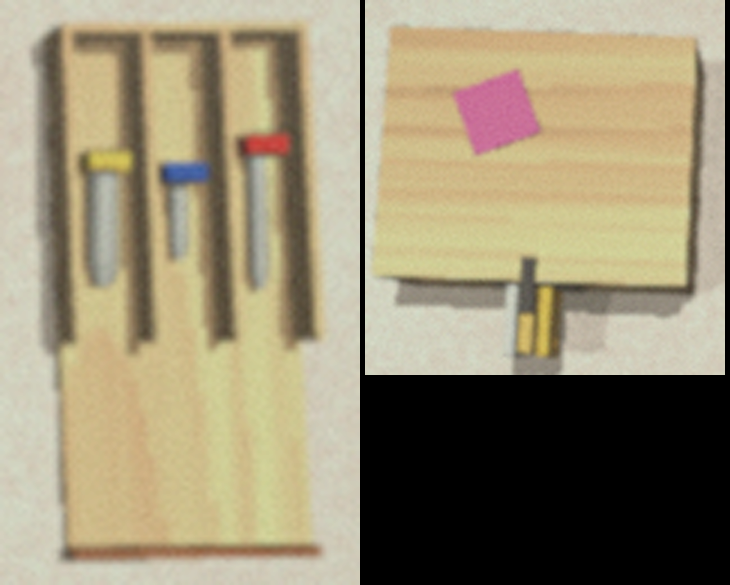

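View pics/c_side.png

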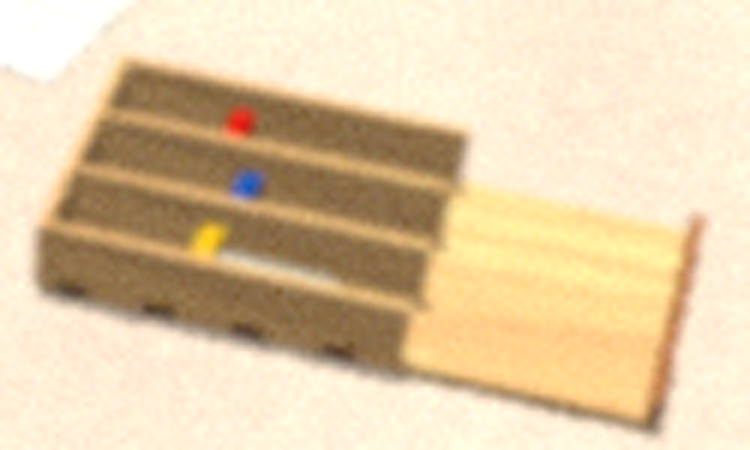

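The crops show the red head at crop (266,145) and its tip at (258,290). The rack's outer corners and the box's lid corners are clear enough to fit poses from.

```bash
cat >> h.py <<'E'
def rigid(m,w):  # 2D fit: returns yaw, origin, resid(mm)
    m=np.array(m);w=np.array(w);mc=m.mean(0);wc=w.mean(0);a=m-mc;b=w-wc
    y=np.arctan2((a[:,0]*b[:,1]-a[:,1]*b[:,0]).sum(),(a*b).sum());Q=np.array([[np.cos(y),-np.sin(y)],[np.sin(y),np.cos(y)]])
    o=wc-Q@mc;return y,o,(w-m@Q.T-o)*1e3
E
python3 - <<'E'
from h import *
un=lambda p,f,o:((p[0]+.5)/f-.5+o[0],(p[1]+.5)/f-.5+o[1])
t=lambda p:("top",un(p,4.5,(410,165)));s=lambda p:("side",un(p,6,(320,85)));b=lambda p:("top",un(p,3,(175,105)))
L=[(t((62,27)),.036,.1375,.064),(t((305,24)),.036,.1375,-.064),(t((58,342)),.036,-.0275,.064),(t((321,341)),.036,-.0275,-.064),(t((64,553)),.016,-.1375,.064),(t((320,552)),.016,-.1375,-.064),
(s((125,62)),.036,.1375,-.064),(s((40,226)),.036,.1375,.064),(s((467,132)),.036,-.0275,-.064),(s((425,306)),.036,-.0275,.064),(s((703,217)),.016,-.1375,-.064)]
W=[onz(*p,z)[:2] for p,z,_,_ in L];M=[(x,y) for _,_,x,y in L]
for sl in(slice(0,6),slice(0,11)):
    y,o,r=rigid(M[sl],W[sl]);print("rack",np.degrees(y),o);print(r.T)
Q=R.from_euler('z',y).as_matrix()[:2,:2]
def inr(p):return Q.T@(p[:2]-o)*1e3
print("head back top edge",inr(onz(*t((267,134)),.028)),"head top shoulder",inr(onz(*t((267,153)),.028)),"tip",inr(onz(*t((258,291)),.011)), "side head",inr(onz(*s((238,122)),.025)))
B=[(b((25,27)),.09,.11),(b((331,38)),.09,-.11),(b((8,275)),-.09,.11),(b((321,288)),-.09,-.11)]
y,o,r=rigid([(q[1],q[2]) for q in B],[onz(*q[0],.091)[:2] for q in B]);print("box",np.degrees(y),o);print(r.T)
Q=R.from_euler('z',y).as_matrix()[:2,:2]
for x,yy in((-.135,-.016),(-.145,-.016),(-.095,-.016),(-.145,-.008)):
    w=np.r_[Q@[x,yy]+o,.088];print(w,proj("top",w),proj("side",w))
for p in((190,355),(172,355),(190,287),(172,287)): print(Q.T@(onz(*b(p),.088)[:2]-o))
E
```

```text
rack 1.5658495693101533 [ 0.5356 -0.2553]
[[-3.1104 -1.8973  0.0139 -0.0345  2.685   2.3432]
 [-1.9237 -0.3414  5.5257 -0.5522  0.5618 -3.2703]]
rack 2.0812990252537324 [ 0.5343 -0.2558]
[[-1.1682 -1.106   1.909   0.7096  4.5485  3.0558 -3.9085 -1.732   1.2821
  -4.5426  0.9524]
 [-2.6445 -1.0988  6.2886  0.174   2.3137 -1.555   4.0173 -1.5213  1.5813
  -6.9197 -0.6356]]
head back top edge [ 80.1576 -45.3416] head top shoulder [ 70.249  -44.7958] tip [ -0.6819 -42.9283] side head [ 75.7931 -48.7458]
box -0.5767706960225233 [0.6785 0.2421]
[[ 1.5326  1.5179 -0.6061 -2.4444]
 [ 2.1143 -1.0498  0.9061 -1.9706]]
[0.5434 0.2275 0.088 ] [235.9516 219.1223] [313.3798 258.6141]
[0.5334 0.2276 0.088 ] [235.6792 223.8094] [318.5627 260.4042]
[0.5834 0.2271 0.088 ] [237.0338 200.4991] [292.9536 251.5588]
[0.5335 0.2356 0.088 ] [231.9211 223.6865] [316.9426 264.0774]
[-0.1431 -0.0208]
[-0.1435 -0.0081]
[-0.0946 -0.018 ]
[-0.095  -0.0052]
```

```bash
cat >> h.py <<'E'
def go(p,phi):
    s=manip.sense();T=R.from_quat(s["tool_rot"]);G=R.from_euler('z',phi,degrees=True)*R.from_euler('x',180,degrees=True)
    print("t",s["t"],"tcp",s["tcp_pos"],"F",s["force"],"gap",s["finger_gap"]*85.4,"grip",s["gripper_force"],"phi",np.degrees(np.arctan2(*T.as_matrix()[[1,0],0])),"q6",s["q"][5])
    print("shift cm",T.inv().apply(np.array(p)-s["tcp_pos"])*100,"rot deg",np.degrees((T.inv()*G).as_rotvec()))
E
python3 -c "
from h import *
go((.642,-.294,.12),91.8)"
```

```text
t 0.1 tcp [ 0.1804 -0.5978  0.2494] F [ 0.266  -0.0837  0.5221] gap 85.27446846839835 grip 0.0 phi 16.772325607485346 q6 -0.17844607832056358
shift cm [ 52.9614 -15.7397  12.9939] rot deg [ -0.0782  -0.0886 -75.0276]
```

>>> carry_out([
  [[12, -3.6, 3, 0, 0, -20, 0], [30, -9, 7, 0, 0, -45, 0], [53, -15.7, 13, 0, 0, -75, 0], [53, -15.7, 13, 0, 0, -75, 0], [53, -15.7, 13, 0, 0, -75, 0], [53, -15.7, 13, 0, 0, -75, 0], [53, -15.7, 13, 0, 0, -75, 0], [53, -15.7, 13, 0, 0, -75, 0], [53, -15.7, 13, 0, 0, -75, 0], [53, -15.7, 13, 0, 0, -75, 0], [53, -15.7, 13, 0, 0, -75, 0], [53, -15.7, 13, 0, 0, -75, 0]],
], force=40)

```text
t: 1.1
tcp_pos: [0.5885, -0.3297, 0.1349]
tool_rot: [0.695, 0.719, -0.0, -0.001]
force: [0.3, -0.2, 0.1]
finger_gap: -0.001
gripper_force: 0.0
```

```bash
python3 -c "
from h import *
go((.642,-.294,.06),91.8)"
```

```text
t 1.1 tcp [ 0.5885 -0.3297  0.1349] F [ 0.3215 -0.1572  0.1293] gap -0.08879337779175597 grip 0.0 phi 91.90215781066766 q6 -0.7090346339214542
shift cm [3.3814 5.4712 7.4852] rot deg [-0.0531 -0.0396  0.1022]
```

>>> carry_out([
  [[3.4, 5.5, 7.4, 0, 0, 0, 0], [3.4, 5.5, 7.4, 0, 0, 0, 0], [3.4, 5.5, 7.4, 0, 0, 0, 0], [3.4, 5.5, 7.4, 0, 0, 0, 0]],
])

```text
t: 1.43
tcp_pos: [0.6404, -0.2919, 0.0572]
tool_rot: [0.695, 0.719, -0.001, -0.004]
force: [0.0, -0.0, -0.3]
finger_gap: 0.0
gripper_force: 0.0
```

```bash
python3 -c "
from h import *
go((.642,-.294,.031),91.8)
a=cams.snapshot('top')[155:305,400:500];b=cams.snapshot('side')[75:165,310:450]
r=lambda i:cv2.resize(i,None,fx=3.9,fy=3.9,interpolation=cv2.INTER_CUBIC)
a,b=r(a),r(b);o=np.zeros((max(a.shape[0],10),800,3),np.uint8);o[:,:a.shape[1]]=a;b=b[:, :800-a.shape[1]];o[:b.shape[0],a.shape[1]:a.shape[1]+b.shape[1]]=b
cv2.imwrite('pics/p1.png',np.clip(o[:,:,::-1]*1.5,0,255))"
```

```text
t 1.4333 tcp [ 0.6404 -0.2919  0.0572] F [ 0.0304 -0.0376 -0.3024] gap 0.005918343447175967 grip 0.0 phi 91.97877372406809 q6 -0.6208890823616421
shift cm [-0.2306  0.1694  2.6187] rot deg [-0.3693 -0.2828  0.1797][ WARN:0@1.367] global loadsave.cpp:1063 imwrite_ Unsupported depth image for selected encoder is fallbacked to CV_8U.
```

View pics/p1.png

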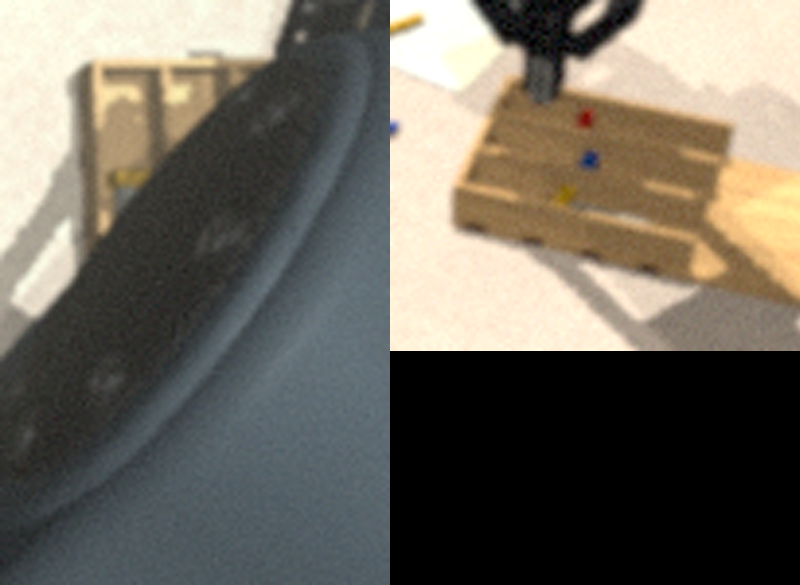

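The side view shows the shut fingers over the back of the red lane, with the tip at about crop (542,100) and the red head at (586,118). The arm hides the lane from the top camera. I'll descend behind the head.

>>> carry_out([
  [[-0.2, 0.2, 0.8, 0, 0, 0, 0], [-0.2, 0.2, 1.6, 0, 0, 0, 0], [-0.2, 0.2, 2.2, 0, 0, 0, 0], [-0.2, 0.2, 2.6, 0, 0, 0, 0], [-0.2, 0.2, 2.6, 0, 0, 0, 0]],
])

```text
t: 1.95
tcp_pos: [0.6421, -0.2978, 0.035]
tool_rot: [0.696, 0.718, -0.0, -0.001]
force: [-0.4, 0.0, 0.2]
finger_gap: -0.0
gripper_force: 0.0
```

```bash
python3 -c "
from h import *
c,s=np.cos(np.radians(1.8)),np.sin(np.radians(1.8))
for x in(-.015,):
  go((.535+c*x+s*.042,-.2555+s*x-c*.042,.031),91.8)"
```

```text
t 1.95 tcp [ 0.6421 -0.2978  0.035 ] F [-0.4122  0.0267  0.1858] gap -0.014518786785228525 grip 0.0 phi 91.71007795266738 q6 -0.6215726540968755
shift cm [  0.3465 -12.0713   0.4202] rot deg [-0.0958 -0.0667 -0.0899]
```

>>> carry_out([
  [[0.1, -0.6, 0.4, 0, 0, 0, 0], [0.2, -1.2, 0.4, 0, 0, 0, 0], [0.2, -1.8, 0.4, 0, 0, 0, 0], [0.2, -2.6, 0.4, 0, 0, 0, 0], [0.2, -3.4, 0.4, 0, 0, 0, 0], [0.2, -4.2, 0.4, 0, 0, 0, 0], [0.2, -5.0, 0.4, 0, 0, 0, 0], [0.2, -5.8, 0.4, 0, 0, 0, 0], [0.2, -6.6, 0.4, 0, 0, 0, 0], [0.2, -7.4, 0.4, 0, 0, 0, 0], [0.2, -8.0, 0.4, 0, 0, 0, 0], [0.2, -8.4, 0.4, 0, 0, 0, 0]],
])

```text
t: 2.95
tcp_pos: [0.5583, -0.2981, 0.0319]
tool_rot: [0.696, 0.718, -0.0, -0.0]
force: [-0.2, 0.1, 0.6]
finger_gap: 0.002
gripper_force: 0.2
```

```bash
python3 -c "
from h import *
c,s=np.cos(np.radians(1.8)),np.sin(np.radians(1.8))
for x in(-.017,):
  go((.535+c*x+s*.042,-.2555+s*x-c*.042,.031),91.8)
im=cams.snapshot('side')
print(blob('side',im,(0,150,60),(8,255,255),(325,85,445,165)))
p=blob('side',im,(0,150,60),(8,255,255),(325,85,445,165))
if p: w=onz('side',p[0][0],.022);print(w, np.array([[c,s],[-s,c]])@(w[:2]-[.535,-.2555]))
"
```

```text
t 2.95 tcp [ 0.5583 -0.2981  0.0319] F [-0.2263  0.1024  0.591 ] gap 0.18271859321087752 grip 0.1683280896395445 phi 91.7528652207449 q6 -0.6973153497531511
shift cm [ 0.1316 -3.8925  0.0933] rot deg [-0.0275 -0.0192 -0.0471]
[(array([384.5, 110.5]), array([58, 24,  4,  4, 14], dtype=int32))]
[ 0.5414 -0.3078  0.022 ] [ 0.0047 -0.0525]
```

>>> carry_out([
  [[0.1, -0.6, 0, 0, 0, 0, 0], [0.1, -1.3, 0, 0, 0, 0, 0], [0.1, -2.0, 0, 0, 0, 0, 0], [0.1, -2.7, 0, 0, 0, 0, 0], [0.1, -3.4, 0, 0, 0, 0, 0], [0.1, -3.8, 0, 0, 0, 0, 0], [0.1, -4.1, 0, 0, 0, 0, 0], [0.1, -4.1, 0, 0, 0, 0, 0], [0.1, -3.4, 0, 0, 0, 0, 0], [0.1, -2.6, -2, 0, 0, 0, 0], [0.1, -2.6, -5, 0, 0, 0, 0], [0.1, -2.6, -8, 0, 0, 0, 0]],
])

```text
t: 4.0
tcp_pos: [0.534, -0.2975, 0.1119]
tool_rot: [0.696, 0.718, 0.0, -0.001]
force: [-0.6, -0.7, 0.5]
finger_gap: -0.002
gripper_force: 0.0
```

>>> carry_out([
  [[10, 3, -4, 0, 0, -7, 0], [10, 3, -6, 0, 0, -14, 0], [10, 3, -7, 0, 0, -21, 2], [10, 3, -7, 0, 0, -28, 3], [10, 3, -7, 0, 0, -35, 4], [10, 3, -7, 0, 0, -42, 4], [10, 3, -7, 0, 0, -49, 4], [10, 3, -7, 0, 0, -56, 4], [10, 3, -7, 0, 0, -63, 4], [10, 3, -7, 0, 0, -70, 4], [10, 3, -7, 0, 0, -77, 4], [10, 3, -7, 0, 0, -84, 4]],
])

```text
t: 5.0
tcp_pos: [0.561, -0.1968, 0.1821]
tool_rot: [0.034, 0.999, -0.0, 0.0]
force: [-0.9, -0.6, -0.1]
finger_gap: 0.469
gripper_force: 0.0
```

```bash
python3 -c "
from h import *
go((.5,-.3,.1),181.8)
A=cams.snapshot('top');B=cams.snapshot('side');cv2.imwrite('pics/t2.png',A[:,:,::-1]);cv2.imwrite('pics/s2.png',B[:,:,::-1])
print(blob('side',B,(0,150,60),(8,255,255),(325,85,445,165)));print(blob('top',A,(0,150,60),(8,255,255),(415,165,500,300)))
a=A[190:300,405:495];b=B[80:170,360:450]
r=lambda i,f:cv2.resize(i,None,fx=f,fy=f,interpolation=cv2.INTER_CUBIC)
a,b=r(a,4.4),r(b,4.4);o=np.zeros((484,800,3),np.uint8);o[:,:396]=a;o[:396,400:796]=b
cv2.imwrite('pics/p2.png',np.clip(o[:,:,::-1]*1.5,0,255).astype(np.uint8))"
```

```text
t 5.0 tcp [ 0.561  -0.1968  0.1821] F [-0.9374 -0.6265 -0.0568] gap 40.08063046110925 grip 0.0 phi 176.1564239949113 q6 -2.0290987434780727
shift cm [  5.4016 -10.6994   8.2045] rot deg [-0.0161  0.0425 -5.6436]
[(array([398.8636, 117.0909]), array([73, 28,  3, 10, 22], dtype=int32))]
[]
```

View pics/p2.png

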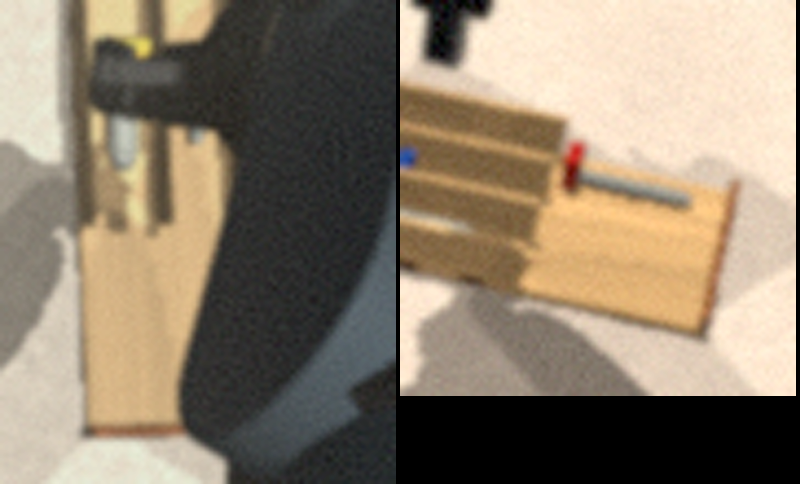

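The side view shows the whole pin out on the tray, with the head at crop (572,165) and the tip at (690,202). The arm blocks the top view, so I'll step aside for a clean measurement.

>>> carry_out([
  [[0, 4, 0, 0, 0, -2, 4], [0, 8, 0, 0, 0, -4, 4], [0, 12, 0, 0, 0, -5.6, 4], [0, 15, 0, 0, 0, -5.6, 4], [0, 17, 0, 0, 0, -5.6, 4], [0, 17, 0, 0, 0, -5.6, 4]],
])

```text
t: 5.6
tcp_pos: [0.5726, -0.0231, 0.182]
tool_rot: [-0.013, 1.0, 0.001, -0.0]
force: [0.2, -0.3, 0.1]
finger_gap: 0.47
gripper_force: 0.0
```

```bash
python3 -c "
from h import *
go((.5,-.3,.1),181.8)
A=cams.snapshot('top');B=cams.snapshot('side');cv2.imwrite('pics/t3.png',A[:,:,::-1]);cv2.imwrite('pics/s3.png',B[:,:,::-1])
bs=blob('side',B,(0,150,60),(8,255,255),(325,85,445,165));print(bs);bt=blob('top',A,(0,150,60),(8,255,255),(415,165,500,300));print(bt)
if bt: print(tri(bt[0][0],bs[0][0]),onz('top',bt[0][0],.026))
a=A[215:300,410:500];b=B[95:160,380:450]
r=lambda i,f:cv2.resize(i,None,fx=f,fy=f,interpolation=cv2.INTER_CUBIC)
a,b=r(a,5),r(b,5);o=np.zeros((425,800,3),np.uint8);o[:,:450]=a;o[:325,450:]=b
cv2.imwrite('pics/p3.png',np.clip(o[:,:,::-1]*1.5,0,255).astype(np.uint8))"
```

```text
t 5.6 tcp [ 0.5726 -0.0231  0.182 ] F [ 0.2454 -0.3388  0.0576] gap 40.104198640533106 grip 0.0 phi -178.53945646753044 q6 -1.8331701270290264
shift cm [  7.9627 -27.5127   8.1575] rot deg [ 0.0897 -0.0154 -0.3395]
[(array([398.8182, 117.0455]), array([72, 28,  4,  9, 22], dtype=int32))]
[(array([470.3333, 244.5455]), array([51, 78,  9,  4, 33], dtype=int32))]
[ 0.4995 -0.3047  0.0144] [ 0.4997 -0.3     0.026 ]
```

View pics/p3.png

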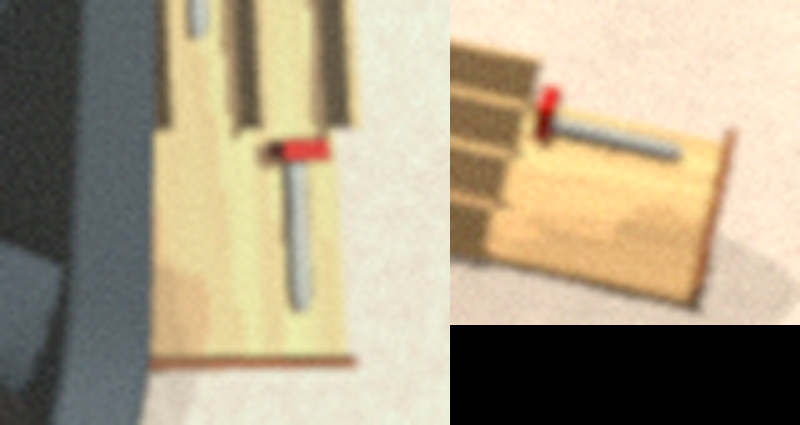

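The pin lies on the tray with its head at top-crop (307,150) and its tip at (300,308). The head is only about 4 mm past the lane walls. I'll grip it ahead of the walls, slide it further out, then re-grip on the head only.

```bash
python3 -c "
from h import *
un=lambda p:((p[0]+.5)/5-.5+410,(p[1]+.5)/5-.5+215)
a=onz('top',un((295.5,165)),.012);b=onz('top',un((300,308)),.011);print(a,b,np.degrees(np.arctan2(*(a-b)[[1,0]])))
us=lambda p:((p[0]-450+.5)/5-.5+380,(p[1]+.5)/5-.5+95)
a=onz('side',us((557,125)),.012);b=onz('side',us((680,154)),.011);print(a,b,np.degrees(np.arctan2(*(a-b)[[1,0]])))
go((.493,-.3,.07),181.5)
"
```

```text
[ 0.4924 -0.3017  0.012 ] [ 0.4264 -0.3029  0.011 ] 1.104936359872224
[ 0.4917 -0.2994  0.012 ] [ 0.4247 -0.3016  0.011 ] 1.8855702217234422
t 5.7 tcp [ 0.5731 -0.0267  0.182 ] F [ 0.1483 -0.0907 -0.051 ] gap 39.694130006616284 grip 0.0 phi -178.60845913009604 q6 -1.8357860626217997
shift cm [  8.6785 -27.1254  11.2138] rot deg [-0.0324  0.0317 -0.1085]
```

>>> carry_out([
  [[1, -4, 0, 0, 0, 0, 4], [2, -8, 1, 0, 0, 0, 4], [4, -12, 3, 0, 0, 0, 4], [6, -16, 5, 0, 0, 0, 4], [8, -20, 7, 0, 0, 0, 4], [8.7, -24, 9, 0, 0, 0, 4], [8.7, -27.2, 11, 0, 0, 0, 4], [8.7, -27.2, 11.2, 0, 0, 0, 4], [8.7, -27.2, 11.2, 0, 0, 0, 4], [8.7, -27.2, 11.2, 0, 0, 0, 4]],
])

```text
t: 6.53
tcp_pos: [0.4911, -0.3036, 0.069]
tool_rot: [-0.009, 1.0, 0.001, -0.0]
force: [0.3, 1.3, -0.5]
finger_gap: 0.467
gripper_force: 0.0
```

```bash
python3 -c "
from h import *
go((.492,-.3007,.027),181.5)
"
```

```text
t 6.5333 tcp [ 0.4911 -0.3036  0.069 ] F [ 0.3005  1.316  -0.4806] gap 39.868122505749696 grip 0.0 phi -178.93807760515153 q6 -2.3365620068223443
shift cm [-0.0973  0.2858  4.2035] rot deg [ 0.0588 -0.0564 -0.4381]
```

>>> carry_out([
  [[0, 0.1, 1, 0, 0, -0.3, 4], [0, 0.1, 2.2, 0, 0, -0.3, 4], [0, 0.1, 3.4, 0, 0, -0.3, 4], [0, 0.1, 4.2, 0, 0, -0.3, 4], [0, 0.1, 4.2, 0, 0, -0.3, 4], [0, 0.1, 4.2, 0, 0, -0.3, 4]],
])

```text
t: 7.03
tcp_pos: [0.492, -0.2995, 0.0271]
tool_rot: [-0.015, 1.0, 0.001, -0.001]
force: [-0.1, 0.3, -0.0]
finger_gap: 0.472
gripper_force: 0.0
```

```bash
python3 -c "
from h import *
go((.492,-.3007,.027),181.5)
"
```

```text
t 7.0333 tcp [ 0.492  -0.2995  0.0271] F [-0.1055  0.279  -0.0371] gap 40.273697173206855 grip 0.0 phi -178.26086012457642 q6 -2.3417869867009817
shift cm [ 0.0074 -0.1228  0.0059] rot deg [ 0.0734 -0.077   0.2391]
```

>>> carry_out([
  [[0, -0.1, 0, 0, 0, 0, 2], [0, -0.1, 0, 0, 0, 0, 1.5], [0, -0.1, 0, 0, 0, 0, 1.5], [0, -0.1, 0, 0, 0, 0, 1.5], [0.4, -0.1, 0, 0, 0, 0, 1.5], [0.8, -0.1, 0, 0, 0, 0, 1.5], [1.2, -0.1, 0, 0, 0, 0, 1.5], [1.4, -0.1, 0, 0, 0, 0, 1.5], [1.4, -0.1, 0, 0, 0, 0, 1.5], [1.4, -0.1, 0, 0, 0, 0, 3], [1.4, -0.1, 0, 0, 0, 0, 4], [1.4, -0.1, 0, 0, 0, 0, 4]],
], force=20)

```text
t: 8.03
tcp_pos: [0.478, -0.3017, 0.0277]
tool_rot: [-0.015, 1.0, 0.0, -0.0]
force: [-0.5, 0.0, 0.1]
finger_gap: 0.468
gripper_force: 0.0
```

>>> carry_out([
  [[-0.4, 0, 0, 0, 0, 0, 4], [-0.8, 0, 0, 0, 0, 0, 4], [-1.2, 0, 0, 0, 0, 0, 4], [-1.4, 0, 0, 0, 0, 0, 4], [-1.4, 0, 0, 0, 0, 0, 4]],
])

```text
t: 8.45
tcp_pos: [0.4931, -0.3017, 0.0279]
tool_rot: [-0.015, 1.0, -0.0, 0.0]
force: [-0.6, 0.3, -0.9]
finger_gap: 0.466
gripper_force: 0.0
```

```bash
python3 -c "
from h import *
go((.492,-.3007,.027),181.5)
B=cams.snapshot('side');A=cams.snapshot('top')
bs=blob('side',B,(0,150,60),(8,255,255),(325,85,445,165));print(bs,[onz('side',b[0],.017) for b in bs])
b=cv2.resize(B[80:165,370:450],None,fx=6,fy=6,interpolation=cv2.INTER_CUBIC);cv2.imwrite('pics/p4.png',np.clip(b[:,:,::-1]*1.5,0,255).astype(np.uint8))
"
```

```text
t 8.45 tcp [ 0.4931 -0.3017  0.0279] F [-0.5987  0.2848 -0.9035] gap 39.80412982802763 grip 0.0 phi -178.2851854131466 q6 -2.3430174487335385
shift cm [0.1083 0.0984 0.0912] rot deg [-0.0382  0.0426  0.2148]
[] []
```

View pics/p4.png

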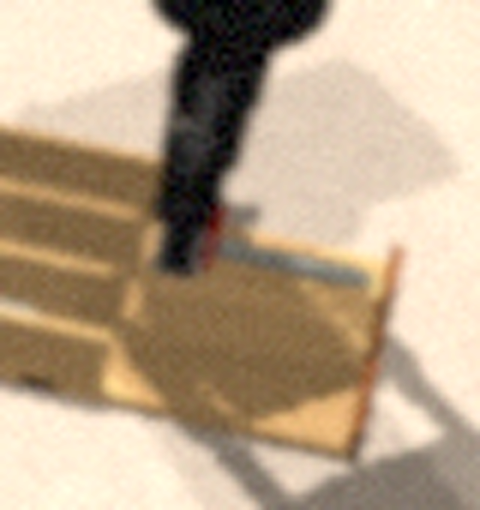

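The side view shows the near finger beside the head, with a red strip of the head at crop (215,240) still ahead of the finger. I'll move forward slightly, grip firmly and lift.

>>> carry_out([
  [[0.2, 0.05, 0.05, 0, 0, 0, 4], [0.2, 0.05, 0.05, 0, 0, 0, 3], [0.2, 0.05, 0.05, 0, 0, 0, 1.5], [0.2, 0.05, 0.05, 0, 0, 0, 1.5], [0.2, 0.05, 0.05, 0, 0, 0, 1.5], [0.2, 0.05, 0.05, 0, 0, 0, 1.5], [0.2, 0.05, 0.05, 0, 0, 0, 1.5], [0.2, 0.05, -0.5, 0, 0, 0, 1.5], [0.2, 0.05, -2, 0, 0, 0, 1.5], [0.2, 0.05, -5, 0, 0, 0, 1.5], [0.2, 0.05, -9, 0, 0, 0, 1.5], [0.2, 0.05, -11, 0, 0, 0, 1.5]],
], force=100)

```text
t: 9.55
tcp_pos: [0.4916, -0.3022, 0.1412]
tool_rot: [-0.015, 1.0, -0.002, 0.002]
force: [0.1, -1.3, -1.0]
finger_gap: 0.225
gripper_force: 97.9
```

```bash
python3 -c "
from h import *
go((.5434,.12,.14),90)
B=cams.snapshot('side')
s=manip.sense();p=proj('side',s['tcp_pos']);x,y=map(int,p);print(p)
b=cv2.resize(B[max(y-40,0):y+50,x-50:x+60],None,fx=6,fy=6,interpolation=cv2.INTER_CUBIC);print(max(y-40,0),x-50);cv2.imwrite('pics/p5.png',np.clip(b[:,:,::-1]*1.7,0,255).astype(np.uint8))
"
```

```text
t 9.55 tcp [ 0.4916 -0.3022  0.1412] F [ 0.0596 -1.3121 -0.9964] gap 19.23952754252521 grip 97.87408947944641 phi -178.32259055107517 q6 -2.345054534676764
shift cm [-6.4125 42.046   0.0012] rot deg [ 0.0234  0.3185 91.6768]
[410.009   76.7161]
36 360
```

View pics/p5.png

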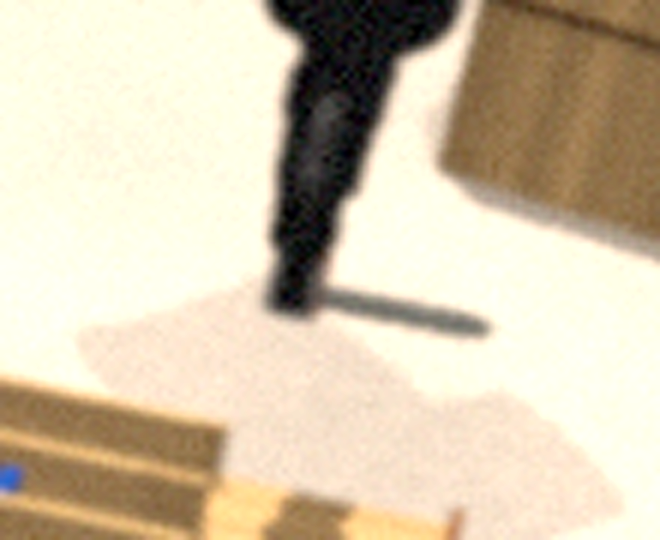

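The side view shows the pin held level, with only the shank (tip at crop (488,328)) ahead of the finger. The blue pin and the rack are undisturbed.

```bash
python3 -c "
from h import *
for n,p in(('side',((488.5)/6-.5+360,328.5/6-.5+36)),):
  o,d=ray(n,p);print(p,o+d*(-.3046-o[1])/d[1])
print(proj('side',(.411,-.3046,.125)))
b=np.radians(-.577);Q=np.array([[np.cos(b),-np.sin(b)],[np.sin(b),np.cos(b)]])
h=Q@[-.135,-.016]+[.6785,.2421];print('hole',h)
t=h-Q@[0,.02+.0805];print('tcp with tip 20mm short',t)
go((t[0],t[1],.16),89.4)
"
```

```text
(440.9166666666667, 90.25) [ 0.4126 -0.3046  0.1252]
[441.5395  90.4732]
hole [0.5433 0.2275]
tcp with tip 20mm short [0.5423 0.127 ]
t 9.6 tcp [ 0.4932 -0.3034  0.1442] F [0.3461 0.0765 1.0378] gap 19.144606105748707 grip 97.88252592086792 phi -178.30908436968363 q6 -2.3450210328146133
shift cm [-6.1983 42.8643 -1.8633] rot deg [ 0.0346  0.7212 92.288 ]
```

>>> carry_out([
  [[-0.5, 3, -1, 0, 0, 7, 1.5], [-1, 6.5, -1.9, 0, 0, 14, 1.5], [-1.5, 10, -1.9, 0, 0, 21, 1.5], [-2, 13.5, -1.9, 0, 0, 28, 1.5], [-2.5, 17, -1.9, 0, 0, 35, 1.5], [-3, 20.5, -1.9, 0, 0, 42, 1.5], [-3.5, 24, -1.9, 0, 0, 49, 1.5], [-4, 27.5, -1.9, 0, 0, 56, 1.5], [-4.5, 31, -1.9, 0, 0, 63, 1.5], [-5, 34, -1.9, 0, 0, 70, 1.5], [-5.5, 36, -1.9, 0, 0, 77, 1.5], [-6.2, 37, -1.9, 0, 0, 84, 1.5]],
])

```text
t: 10.6
tcp_pos: [0.5404, 0.0739, 0.1565]
tool_rot: [0.653, 0.757, -0.0, -0.001]
force: [-1.3, 0.7, -1.1]
finger_gap: 0.226
gripper_force: 98.0
```

```bash
python3 -c "
from h import *
go((.5423,.127,.11),89.4)
"
```

```text
t 10.6 tcp [0.5404 0.0739 0.1565] F [-1.3033  0.6907 -1.1138] gap 19.269198294138917 grip 97.98242926597595 phi 98.48661130392483 q6 -0.21835973054997282
shift cm [5.2234 0.975  4.6572] rot deg [-0.0695 -0.0575  9.0866]
```

>>> carry_out([
  [[2, 0.5, 1, 0, 0, 5, 1.5], [4, 1.0, 3, 0, 0, 9, 1.5], [5, 1.0, 5, 0, 0, 9, 1.5], [5, 1.0, 7, 0, 0, 9, 1.5], [5, 1.0, 7, 0, 0, 9, 1.5], [5, 1.0, 7, 0, 0, 9, 1.5], [5, 1.0, 7, 0, 0, 9, 1.5]],
])

```text
t: 11.18
tcp_pos: [0.5443, 0.1213, 0.0874]
tool_rot: [0.709, 0.705, 0.0, 0.0]
force: [-0.9, -0.0, -0.1]
finger_gap: 0.226
gripper_force: 98.0
```

```bash
python3 -c "
from h import *
A=cams.snapshot('top');B=cams.snapshot('side')
go((.5423,.127,.0869),89.4)
s=manip.sense();T=R.from_quat(s['tool_rot'])
tip=s['tcp_pos']+T.apply([.0805,0,.0164]);print('tip',tip,proj('side',tip),proj('top',tip));h=np.array([.5433,.2275,.07]);print('hole',proj('side',h),proj('top',h))
r=lambda i:cv2.resize(i,None,fx=8,fy=8,interpolation=cv2.INTER_CUBIC)
a=r(A[190:240,220:268]);b=r(B[235:285,275:325]);o=np.zeros((400,790,3),np.uint8);o[:,:384]=a;o[:,390:]=b
cv2.imwrite('pics/p6.png',np.clip(o[:,:,::-1]*1.6,0,255).astype(np.uint8))
"
```

```text
t 11.2833 tcp [0.5448 0.1211 0.0881] F [ 0.7025 -0.0103 -0.1483] gap 19.02799620516541 grip 98.01509499549866 phi 89.61774606802113 q6 0.02519364616386569
shift cm [ 0.5871 -0.2536  0.1195] rot deg [ 0.1493 -0.0041  0.2177]
tip [0.5454 0.2016 0.0717] [317.3351 251.392 ] [249.5818 218.8387]
hole [313.3963 263.6316] [237.8126 219.555 ]
```

View pics/p6.png

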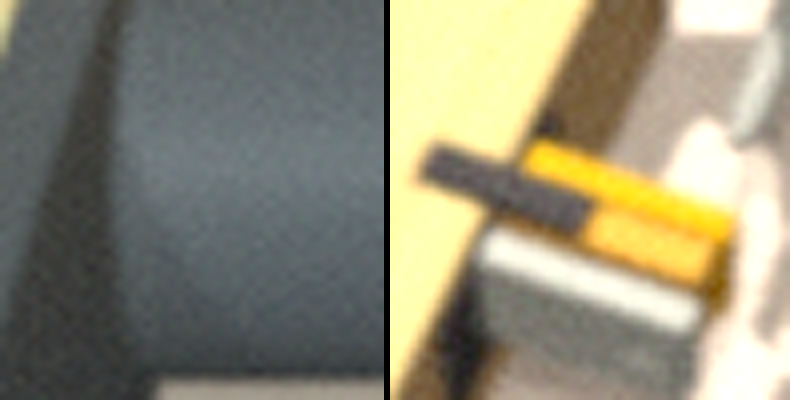

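The side crop shows the tip at about (743,140), just short of the yellow cheek and in line with the hole position to within about 1 mm. I'll advance gently and watch the forces.

>>> carry_out([
  [[0.4, 0, 0.1, 0, 0, 0.2, 1.5], [0.8, 0, 0.1, 0, 0, 0.2, 1.5], [1.2, 0, 0.1, 0, 0, 0.2, 1.5], [1.6, 0, 0.1, 0, 0, 0.2, 1.5], [2.0, 0, 0.1, 0, 0, 0.2, 1.5], [2.4, 0, 0.1, 0, 0, 0.2, 1.5], [2.8, 0, 0.1, 0, 0, 0.2, 1.5], [3.1, 0, 0.1, 0, 0, 0.2, 1.5], [3.4, 0, 0.1, 0, 0, 0.2, 1.5], [3.4, 0, 0.1, 0, 0, 0.2, 1.5]],
])

```text
t: 12.12
tcp_pos: [0.5439, 0.1561, 0.0859]
tool_rot: [0.71, 0.704, 0.0, -0.0]
force: [-0.1, -0.4, -1.1]
finger_gap: 0.223
gripper_force: 98.0
```

```bash
python3 -c "
from h import *
go((.544,.157,.0869),89.4);print(manip.sense()['ft_torque'])
"
```

```text
t 12.1167 tcp [0.5439 0.1561 0.0859] F [-0.0695 -0.3605 -1.0597] gap 19.07269124210979 grip 98.01726937294006 phi 89.49682360491629 q6 0.09069880968228909
shift cm [ 0.0874  0.0113 -0.1034] rot deg [ 0.0022 -0.0068  0.0968]
[-0.0196  0.0092 -0.048 ]
```

>>> carry_out([
  [[0.2, 0, -0.1, 0, 0, 0, 1.5], [0.4, 0, -0.1, 0, 0, 0, 1.5], [0.6, 0, -0.1, 0, 0, 0, 1.5], [0.8, 0, -0.1, 0, 0, 0, 1.5], [0.8, 0, -0.1, 0, 0, 0, 1.5]],
])

```text
t: 12.53
tcp_pos: [0.5441, 0.1638, 0.0871]
tool_rot: [0.71, 0.704, 0.0, 0.0]
force: [-0.1, 0.2, 0.7]
finger_gap: 0.222
gripper_force: 98.3
```

>>> carry_out([
  [[0.2, 0, 0, 0, 0, 0, 1.5], [0.4, 0, 0, 0, 0, 0, 1.5], [0.6, 0, 0, 0, 0, 0, 1.5], [0.8, 0, 0, 0, 0, 0, 1.5], [0.8, 0, 0, 0, 0, 0, 1.5]],
])

```text
t: 12.95
tcp_pos: [0.5442, 0.172, 0.0871]
tool_rot: [0.71, 0.704, 0.0, 0.0]
force: [-0.2, -0.3, 1.9]
finger_gap: 0.222
gripper_force: 98.5
```

>>> carry_out([
  [[0.2, 0, 0, 0, 0, 0, 1.5], [0.4, 0, 0, 0, 0, 0, 1.5], [0.6, 0, 0, 0, 0, 0, 1.5], [0.8, 0, 0, 0, 0, 0, 1.5], [0.8, 0, 0, 0, 0, 0, 1.5]],
])

```text
t: 13.37
tcp_pos: [0.5442, 0.18, 0.087]
tool_rot: [0.71, 0.704, 0.0, -0.0]
force: [-1.1, -0.5, 3.1]
finger_gap: 0.223
gripper_force: 98.6
```

>>> carry_out([
  [[0.2, 0, 0, 0, 0, 0, 1.5], [0.4, 0, 0, 0, 0, 0, 1.5], [0.6, 0, 0, 0, 0, 0, 1.5], [0.8, 0, 0, 0, 0, 0, 1.5], [1.0, 0, 0, 0, 0, 0, 1.5], [1.2, 0, 0, 0, 0, 0, 1.5], [1.2, 0, 0, 0, 0, 0, 1.5]],
])

```text
t: 13.95
tcp_pos: [0.5442, 0.192, 0.0869]
tool_rot: [0.71, 0.704, 0.0, -0.0]
force: [-0.3, -0.8, 3.1]
finger_gap: 0.227
gripper_force: 98.6
```

```bash
python3 -c "
from h import *
go((.5445,.22,.087),89.4);print(manip.sense()['ft_torque'])
"
```

```text
t 13.95 tcp [0.5442 0.192  0.0869] F [-0.3319 -0.7949  3.0979] gap 19.371038820987245 grip 98.61243724822998 phi 89.47308598819666 q6 0.15434709492366275
shift cm [ 2.8027  0.0063 -0.0069] rot deg [-0.0018 -0.0161  0.0731]
[0.0521 0.148  0.0662]
```

```bash
python3 -c "
from h import *
B=cams.snapshot('side');np.save('b1.npy',B);S=cv2.imread('pics/side0.png')[:,:,::-1]
g=lambda i:cv2.cvtColor(np.ascontiguousarray(i),cv2.COLOR_RGB2GRAY).astype(np.float32)
for nm,(x0,y0,x1,y1) in dict(strap=(278,250,300,264),lug=(292,252,322,272),pink=(200,232,240,268),steel=(284,264,318,286)).items():
  t=g(S)[y0:y1,x0:x1];q=g(B)[y0-6:y1+6,x0-6:x1+6]
  q=cv2.resize(q,None,fx=8,fy=8,interpolation=cv2.INTER_CUBIC);t=cv2.resize(t,None,fx=8,fy=8,interpolation=cv2.INTER_CUBIC)
  r=cv2.matchTemplate(q,t,cv2.TM_CCOEFF_NORMED);_,m,_,l=cv2.minMaxLoc(r);print(nm,m,(l[0]/8-6,l[1]/8-6))
for y in(.24,.25,.255,.26,.265,.27,.275,.28,.285):
  p=proj('side',(.5433,y,.07));x,v=np.round(p).astype(int);print(y,p,S[v,x],B[v,x])
print(proj('side',(.58,.24,.095))-proj('side',(.58,.24,.092)))
"
```

```text
strap 0.9957281351089478 (0.0, 0.25)
lug 0.6082940101623535 (-0.375, 0.0)
pink 0.9887371063232422 (0.25, 0.25)
steel 0.8307479619979858 (0.125, 0.125)
0.24 [310.9228 269.321 ] [130  96  34] [144 103  47]
0.25 [308.907  273.9578] [138 137 126] [162 159 146]
0.255 [307.8865 276.3053] [79 79 72] [96 93 87]
0.26 [306.8574 278.6725] [78 75 71] [117 115 106]
0.265 [305.8196 281.0596] [74 73 67] [152 149 137]
0.27 [304.773  283.4669] [76 72 67] [145 142 131]
0.275 [303.7175 285.8947] [89 79 72] [104  96  89]
0.28 [302.653  288.3433] [99 89 79] [118 106  95]
0.285 [301.5794 290.8128] [100  89  81] [120 109  99]
[-0.0664 -0.8595]
```

The numbers confirm it: shank-coloured pixels have appeared beyond the far cheek, so the pin is through all three holes. I'll continue home, slowing near the end.

>>> carry_out([
  [[0.2, 0, 0, 0, 0, 0, 1.5], [0.4, 0, 0, 0, 0, 0, 1.5], [0.6, 0, 0, 0, 0, 0, 1.5], [0.8, 0, 0, 0, 0, 0, 1.5], [1.0, 0, 0, 0, 0, 0, 1.5], [1.2, 0, 0, 0, 0, 0, 1.5], [1.4, 0, 0, 0, 0, 0, 1.5], [1.6, 0, 0, 0, 0, 0, 1.5], [1.8, 0, 0, 0, 0, 0, 1.5], [2.0, 0, 0, 0, 0, 0, 1.5], [2.0, 0, 0, 0, 0, 0, 1.5]],
])

```text
t: 14.92
tcp_pos: [0.5442, 0.212, 0.0869]
tool_rot: [0.71, 0.704, -0.0, -0.0]
force: [-1.0, -1.8, 4.0]
finger_gap: 0.225
gripper_force: 98.7
```

>>> carry_out([
  [[0.1, 0, 0, 0, 0, 0, 1.5], [0.2, 0, 0, 0, 0, 0, 1.5], [0.3, 0, 0, 0, 0, 0, 1.5], [0.3, 0, 0, 0, 0, 0, 1.5]],
])

```text
t: 15.25
tcp_pos: [0.5442, 0.2146, 0.0869]
tool_rot: [0.71, 0.704, -0.0, -0.0]
force: [-3.5, -2.3, 4.4]
finger_gap: 0.224
gripper_force: 98.7
```

Next, 1 mm steps until the axial force rises.

>>> carry_out([
  [[0.1, 0, 0, 0, 0, 0, 1.5], [0.15, 0, 0, 0, 0, 0, 1.5], [0.15, 0, 0, 0, 0, 0, 1.5]],
])

```text
t: 15.5
tcp_pos: [0.5443, 0.216, 0.0869]
tool_rot: [0.71, 0.704, -0.0, -0.0]
force: [-2.8, -1.2, 4.0]
finger_gap: 0.228
gripper_force: 98.7
```

>>> carry_out([
  [[0.1, 0, 0, 0, 0, 0, 1.5], [0.1, 0, 0, 0, 0, 0, 1.5]],
])

```text
t: 15.67
tcp_pos: [0.5443, 0.2165, 0.0869]
tool_rot: [0.71, 0.704, -0.001, 0.0]
force: [-2.6, -4.5, 3.9]
finger_gap: 0.226
gripper_force: 98.8
```

>>> carry_out([
  [[0.1, 0, 0, 0, 0, 0, 1.5], [0.1, 0, 0, 0, 0, 0, 1.5]],
])

```text
t: 15.83
tcp_pos: [0.5443, 0.2166, 0.0869]
tool_rot: [0.71, 0.704, -0.001, 0.001]
force: [-2.5, -8.3, 6.0]
finger_gap: 0.227
gripper_force: 99.0
```

>>> carry_out([
  [[0.1, 0, 0, 0, 0, 0, 1.5], [0.1, 0, 0, 0, 0, 0, 1.5]],
])

```text
t: 16.0
tcp_pos: [0.5443, 0.2166, 0.0869]
tool_rot: [0.71, 0.704, -0.002, 0.001]
force: [-2.5, -11.6, 6.8]
finger_gap: 0.227
gripper_force: 99.1
```

Contact is firm at about 12 N, from either the shoulder or the pads. I'll relax, release, back off, and check with shut fingers pressing on the head alone.

>>> carry_out([
  [[-0.3, 0, 0, 0, 0, 0, 1.5], [-0.3, 0, 0, 0, 0, 0, 3], [-0.3, 0, 0, 0, 0, 0, 3.6], [-0.3, 0, 0, 0, 0, 0, 3.6], [-1, 0, 0, 0, 0, 0, 3.6], [-2, 0, 0, 0, 0, 0, 3.6], [-3, 0, 0, 0, 0, 0, 3.6], [-4, 0, 0, 0, 0, 0, 3.6], [-4, 0, 0, 0, 0, 0, 1], [-4, 0, 0, 0, 0, 0, 0], [-4, 0, 0, 0, 0, 0, 0], [-4, 0, 0, 0, 0, 0, 0]],
], force=30)

```text
t: 17.0
tcp_pos: [0.5442, 0.1791, 0.087]
tool_rot: [0.71, 0.704, 0.0, 0.0]
force: [-0.1, 0.4, -0.4]
finger_gap: 0.001
gripper_force: 0.0
```

```bash
python3 -c "
from h import *
go((.5445,.195,.087),89.4)
B=cams.snapshot('side')
for b in blob('side',B,(0,130,50),(10,255,255),(290,225,335,285)):print(b,onz('side',b[0],.08))
for y in(.26,.27,.28,.285,.29,.295,.3,.305):
  p=proj('side',(.5433,y,.07));x,v=np.round(p).astype(int);print(y,cv2.imread('pics/side0.png')[v,x,::-1],B[v,x])
"
```

```text
t 17.0 tcp [0.5442 0.1791 0.087 ] F [-0.1112  0.4236 -0.3833] gap 0.07838951841762228 grip 0.0 phi 89.456581208741 q6 0.13226941341287352
shift cm [ 1.5878  0.0103 -0.0035] rot deg [ 0.0149 -0.0098  0.0566]
(array([314.1707, 257.1951]), array([19, 29, 11,  7, 41], dtype=int32)) [0.5447 0.2199 0.08  ]
0.26 [78 75 71] [127 127 117]
0.27 [76 72 67] [148 147 137]
0.28 [99 89 79] [146 145 134]
0.285 [100  89  81] [140 135 124]
0.29 [102  93  82] [154 153 141]
0.295 [97 90 79] [133 133 124]
0.3 [105  92  86] [113 104  96]
0.305 [162 146 133] [192 173 156]
```

>>> carry_out([
  [[0.4, 0, 0, 0, 0, 0, 0], [0.8, 0, 0, 0, 0, 0, 0], [1.2, 0, 0, 0, 0, 0, 0], [1.6, 0, 0, 0, 0, 0, 0], [1.9, 0, 0, 0, 0, 0, 0], [2.1, 0, 0, 0, 0, 0, 0], [2.2, 0, 0, 0, 0, 0, 0], [2.3, 0, 0, 0, 0, 0, 0], [2.3, 0, 0, 0, 0, 0, 0]],
])

```text
t: 17.8
tcp_pos: [0.5443, 0.2021, 0.0869]
tool_rot: [0.71, 0.704, -0.0, -0.0]
force: [0.5, 0.3, -0.3]
finger_gap: 0.002
gripper_force: 0.0
```

>>> carry_out([
  [[0.1, 0, 0, 0, 0, 0, 0], [0.2, 0, 0, 0, 0, 0, 0], [0.2, 0, 0, 0, 0, 0, 0]],
])

```text
t: 18.05
tcp_pos: [0.5444, 0.204, 0.0869]
tool_rot: [0.71, 0.704, 0.0, -0.0]
force: [0.0, 0.2, -0.3]
finger_gap: -0.0
gripper_force: 0.0
```

>>> carry_out([
  [[0.1, 0, 0, 0, 0, 0, 0], [0.2, 0, 0, 0, 0, 0, 0], [0.2, 0, 0, 0, 0, 0, 0]],
])

```text
t: 18.3
tcp_pos: [0.5444, 0.2061, 0.0869]
tool_rot: [0.71, 0.704, 0.0, -0.0]
force: [0.7, 0.1, -0.3]
finger_gap: 0.007
gripper_force: 0.0
```

>>> carry_out([
  [[0.1, 0, 0, 0, 0, 0, 0], [0.1, 0, 0, 0, 0, 0, 0]],
])

```text
t: 18.47
tcp_pos: [0.5443, 0.2068, 0.0869]
tool_rot: [0.71, 0.704, -0.0, 0.0]
force: [-0.2, -0.7, 0.5]
finger_gap: 0.006
gripper_force: 0.6
```

>>> carry_out([
  [[0.1, 0, 0, 0, 0, 0, 0], [0.1, 0, 0, 0, 0, 0, 0]],
])

```text
t: 18.63
tcp_pos: [0.5443, 0.2072, 0.087]
tool_rot: [0.71, 0.704, -0.001, 0.0]
force: [-0.9, -4.8, 2.1]
finger_gap: 0.006
gripper_force: 2.4
```

>>> carry_out([
  [[0.1, 0, 0, 0, 0, 0, 0], [0.1, 0, 0, 0, 0, 0, 0]],
])

```text
t: 18.8
tcp_pos: [0.5442, 0.2072, 0.087]
tool_rot: [0.71, 0.704, -0.001, 0.001]
force: [-0.6, -9.3, 2.4]
finger_gap: 0.001
gripper_force: 4.1
```

>>> carry_out([
  [[0.1, 0, 0, 0, 0, 0, 0], [0.1, 0, 0, 0, 0, 0, 0]],
])

```text
t: 18.97
tcp_pos: [0.5442, 0.2073, 0.087]
tool_rot: [0.71, 0.704, -0.002, 0.001]
force: [0.5, -11.6, 3.0]
finger_gap: -0.002
gripper_force: 5.7
```

>>> carry_out([
  [[0.1, 0, 0, 0, 0, 0, 0], [0.2, 0, 0, 0, 0, 0, 0], [0.2, 0, 0, 0, 0, 0, 0]],
])

```text
t: 19.22
tcp_pos: [0.5442, 0.2074, 0.087]
tool_rot: [0.709, 0.705, -0.003, 0.002]
force: [-0.6, -17.9, 4.1]
finger_gap: -0.002
gripper_force: 9.0
```

>>> carry_out([
  [[0.1, 0, 0, 0, 0, 0, 0], [0.2, 0, 0, 0, 0, 0, 0], [0.2, 0, 0, 0, 0, 0, 0]],
])

```text
t: 19.47
tcp_pos: [0.5442, 0.2075, 0.087]
tool_rot: [0.709, 0.705, -0.005, 0.003]
force: [0.1, -23.6, 4.5]
finger_gap: 0.001
gripper_force: 12.1
```

The head meets a hard stop: 24 N moves it only 0.2 mm, where sliding took 2–4 N. I'll back off, clear the area and check.

>>> carry_out([
  [[-1, 0, 0, 0, 0, 0, 0], [-2.5, 0, 0, 0, 0, 0, 0], [-4, 0, 0, 0, 0, 0, 0], [-7, 0, -3, 0, 0, 0, 0], [-11, 0, -6, 0, 0, 0, 0], [-15, 0, -9, 0, 0, 0, 0], [-19, 0, -12, 0, 0, 0, 0], [-23, 0, -14, 0, 0, 0, 0], [-27, 0, -14, 0, 0, 0, 0], [-27, 0, -14, 0, 0, 0, 0], [-27, 0, -14, 0, 0, 0, 0]],
])

```text
t: 20.38
tcp_pos: [0.5439, -0.0607, 0.2289]
tool_rot: [0.712, 0.702, 0.001, 0.003]
force: [-0.1, 0.6, 0.2]
finger_gap: -0.0
gripper_force: 0.0
```

```bash
python3 -c "
from h import *
go((.5445,.195,.087),89.4)
B=cams.snapshot('side');A=cams.snapshot('top')
for n,I,r in(('side',B,(290,225,335,285)),('top',A,(215,180,270,240))):
  for b in blob(n,I,(0,130,50),(9,255,255),r)+blob(n,I,(174,130,50),(180,255,255),r):print(n,b,onz(n,b[0],.082))
y=220
for v in(217,219,221):print(v,[tuple(int(c) for c in A[v,x]) for x in range(224,248)])
T=cv2.imread('pics/top0.png')[:,:,::-1];D=np.abs(A.astype(int)-T).sum(2)
for nm,(x0,y0,x1,y1) in dict(padlock=(300,240,330,275),bottle=(115,235,185,285),yelpin=(424,190,441,235),bluepin=(443,195,457,225)).items():
  g=lambda i:cv2.cvtColor(np.ascontiguousarray(i),cv2.COLOR_RGB2GRAY).astype(np.float32)
  r=cv2.matchTemplate(g(A)[y0-5:y1+5,x0-5:x1+5],g(T)[y0:y1,x0:x1],cv2.TM_CCOEFF_NORMED);_,m,_,l=cv2.minMaxLoc(r);print(nm,m,l[0]-5,l[1]-5)
"
```

```text
t 20.3833 tcp [ 0.5439 -0.0607  0.2289] F [-0.1273  0.6117  0.2454] gap -0.04219013215615629 grip 0.0 phi 89.14608506879605 q6 -0.2999398580267512
shift cm [25.6024 -0.4126 14.1241] rot deg [ 0.3567  0.1396 -0.2535]
side (array([314.1667, 257.0952]), array([19, 29, 11,  8, 42], dtype=int32)) [0.5444 0.2208 0.082 ]
top (array([238.7234, 218.4681]), array([21, 33,  6, 11, 47], dtype=int32)) [0.5452 0.223  0.082 ]
217 [(131, 135, 125), (118, 112, 94), (138, 124, 77), (155, 134, 78), (159, 141, 84), (151, 133, 79), (129, 113, 70), (105, 93, 58), (121, 108, 59), (147, 130, 65), (157, 141, 69), (150, 128, 63), (142, 94, 55), (147, 66, 54), (149, 56, 51), (148, 56, 49), (133, 55, 48), (97, 52, 45), (95, 83, 75), (134, 126, 114), (147, 140, 128), (146, 140, 126), (147, 139, 127), (146, 138, 126)]
219 [(122, 124, 117), (114, 107, 85), (140, 126, 76), (155, 136, 79), (156, 140, 81), (153, 135, 82), (127, 112, 69), (111, 99, 61), (132, 118, 61), (154, 137, 69), (158, 142, 69), (149, 128, 64), (140, 93, 56), (146, 63, 55), (152, 60, 53), (146, 57, 51), (128, 56, 49), (93, 53, 47), (99, 84, 75), (130, 121, 109), (148, 140, 128), (146, 139, 126), (146, 139, 126), (146, 137, 126)]
221 [(126, 129, 119), (114, 108, 87), (132, 118, 74), (149, 131, 78), (151, 132, 78), (144, 128, 78), (114, 99, 61), (101, 88, 53), (132, 116, 62), (151, 133, 65), (157, 140, 69), (148, 125, 61), (141, 89, 54), (144, 60, 50), (150, 56, 49), (145, 60, 53), (116, 52, 45), (81, 47, 39), (81, 68, 58), (114, 106, 97), (141, 135, 123), (145, 141, 127), (145, 139, 127), (145, 137, 125)]
padlock 0.3910820782184601 0 0
bottle 0.9978703260421753 0 0
yelpin -0.04557305574417114 -4 5
bluepin 0.16441059112548828 5 -5
```

```bash
python3 -c "
from station import sign_off
print(sign_off())"
```

```text
the job is handed in; nothing more can be done
None
```

The red pin is home through the yellow cheek, lug and far cheek with its head hard against the yellow cheek (stop confirmed at 24 N), released and handed in at about 20 s; I saw no sign that the other pins, bottle or padlock moved, but the arm blocked a final top-view check of the pins and the padlock match was inconclusive.

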